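Open the latched spares tub and issue the coupling

TASK

Swing the red hold-down lever right off the tub's lid, then tip the lid up by its orange tab with its far edge still on the tub's rim, draw it out from under the steel keeper and lower it flat, right way up, onto the black rubber mat. Then take the steel coupling with the red band out of the tub and stand it upright in the empty half of the green tray, lowering things rather than dropping them. Leave the black spacer in the tub and everything else where it is.

Things in the scene. Friction and masses are not known exactly. Their poses are not given: they have to be found in the camera images.
- tub: Blue open tub screwed to the bench, 150 (x) x 116 (y) x 65 mm high, walls and floor 5 mm (inside 140 x 106). Origin: centre of its underside; x points from the lid's tab side to the keeper side, z up. A grey bracket for the lever, 34 x 26 mm and 66 mm high, stands at its +y side, reaching y = 84 mm (the red hub, radius 11 mm, reaches 93 mm).
- keeper (a point): Middle of the front edge of the steel keeper lip fixed over the tub's far (+x) rim, at tub x = +67.5, z = +78 mm. The lip is 60 mm wide in y and 4 mm thick, overhangs the lid's far edge by 6 mm and leaves 6 mm above the seated lid, so the lid cannot be lifted straight up.
- lever (a joint): Angle (rad) of the red hold-down lever about its vertical pivot on the tub. 0: the arm points to the tub's -y, across the lid; grows counterclockwise seen from above, to 1.75; at 1.57 the arm points to the tub's +x, along the outside of the tub. Stays where it is left (friction 0.06 N m). Starts between 0 and 0.35; clear of the lid from about 1.35 on.
- lever_pivot (a point): Point on the lever's vertical axis, at the tub's x = 0, y = +82 mm, 77 mm up: half the height of the red arm (arm 13 mm wide, 8 mm thick, 3 mm above the lid's plate).
- lever_knob (a point): Middle of the upright round red knob at the lever's end, 18 mm in diameter, 32 mm tall (from 16 mm below to 16 mm above this point), 52 mm from the pivot axis. The arm runs on 6 mm beyond the knob's axis.
- lid: Loose white lid, 160 g. Plate 150 x 116 x 5 mm, its underside 10 mm above the origin; below it a skirt 135 x 101 mm, 10 mm deep, sits inside the tub's rim with 2.5 mm play. Origin: centre of the skirt's underside (55 mm above the tub's underside when seated). Axes as the tub's when seated: x to the far (keeper) edge, z up, tab at -x.
- lid_tab (a point): Grip point in the orange upright tab at the lid's near edge: 14 mm thick in the lid's x, 28 mm wide in y, from 10 to 38 mm above the lid's origin. This point is at x = -88, z = +27 mm in the lid's frame. The tab stands 4 mm clear of the plate's front edge (x = -77 mm), so fingers closing along the lid's y can pass down beside it in front of the tub.
- lid_rear (a point): Middle of the lower far edge of the lid's plate: lid frame x = +73.5, z = +10 mm. The lid tips about this edge.
- coupling: Steel shaft coupling with a red band round its middle, an upright cylinder 34 mm in diameter and 44 mm tall, 180 g, standing on the tub's floor. Origin: centre of its underside, z along its axis.
- spacer: Black plastic spacer sleeve, 34 mm outside diameter, 18 mm bore, 40 mm tall, standing in the tub beside the coupling (which of the two is nearer the tab varies). Origin: centre of its underside. It stays in the tub.
- mat: Black rubber mat fixed to the bench, 180 (x) x 150 (y) x 4 mm. Origin: centre of its underside. The lid goes here; left or right of the tub.
- tray: Green tray fixed to the bench, 200 (x) x 130 (y) x 30 mm high, walls and floor 4 mm, with one wall across the middle making two halves along x. Origin: centre of its underside. On the other side of the tub from the mat.
- tray_free (a point): Centre of the floor of the tray's empty half (about 94 x 122 mm inside, axes as the tray's).
- bearing: Dark steel bearing, 48 mm in diameter, 18 mm high, lying in the other half of the tray. Origin: centre of its underside.
- bottle: White bottle with an orange cap, 62 mm in diameter, 190 mm tall, standing behind and beside the tub. Origin: centre of its underside.
- carton: Cardboard box 90 x 70 x 110 mm high, standing behind the tub on the other side. Origin: centre of its underside.
- gearmotor: Grey geared motor, about 95 x 185 x 105 mm high, standing behind the tub. Origin: on the bench, 30 mm from its middle.
- tape: Roll of yellow tape lying flat, 90 mm in diameter, 24 mm high. Origin: centre of its underside.
- screwdriver: Screwdriver lying on the bench behind and to the right of the tub, about 200 mm long. Origin: underneath it.
- can: Blue can, 54 mm in diameter, 100 mm tall. Origin: centre of its underside.
There are look-alikes about, which are no part of the job. What is shaped like the lid but purple or yellow is not meant. Of the things that look like the mat, take the one that is farthest to the robot's left at the start.

How it is judged:
On the way, in this order (a step that is already met when the one before it is completed fails the run):
1. the lever is swung off the lid (beyond 1.35 rad) with the lid still seated (value of joint lever above 1.35 rad and angle between lid's own z axis and vertical below 0.06 rad and z of lid in the frame of tub below 0.06 m), for 0.1 s.
2. the lid is tipped up at its tab side (more than 0.12 rad) while its far edge is still on the rim under the keeper (angle between lid's own z axis and vertical above 0.12 rad and z of lid_tab in the frame of tub above 0.095 m and x of lid_rear in the frame of tub above 0.064 m and z of lid_rear in the frame of tub below 0.076 m), for 0.1 s.
3. the lid lies flat, right way up on the mat, let go (horizontal distance between lid and mat below 0.04 m and angle between lid's own z axis and vertical below 0.06 rad and z of lid in the frame of mat below 0.009 m and contact force between the fingers and lid below 0.1 N), for 0.2 s.
At the end, for the whole second after the job is handed in: The lever stands beyond 1.35 rad, off the tub; the lid lies at rest, right way up and flat (within 0.06 rad) on the mat, its centre within 40 mm of the mat's; the coupling stands upright (within 0.1 rad) at rest on the floor of the tray's empty half; the spacer is still in the tub (value of joint lever above 1.35 rad and horizontal distance between lid and mat below 0.04 m and angle between lid's own z axis and vertical below 0.06 rad and z of lid in the frame of mat below 0.009 m and linear speed of each of lid, coupling below 0.02 m/s and x of coupling in the frame of tray_free between -0.035 and 0.035 m and y of coupling in the frame of tray_free between -0.048 and 0.048 m and z of coupling in the frame of tray_free below 0.005 m and angle between coupling's own z axis and vertical below 0.1 rad and x of spacer in the frame of tub between -0.07 and 0.07 m and y of spacer in the frame of tub between -0.053 and 0.053 m and z of spacer in the frame of tub below 0.03 m); the robot touches nothing.
It fails at once if the lid is dropped or slammed (faster than 0.8 m/s within 50 mm of the bench) (height (world z) of lid below 0.05 m and linear speed of lid above 0.8 m/s).
It fails at once if the coupling is dropped (faster than 0.7 m/s within 40 mm of the bench) (height (world z) of coupling below 0.04 m and linear speed of coupling above 0.7 m/s).
It fails at once if a bystander (bottle, carton, geared motor, tape, screwdriver, can or bearing) is shifted more than 30 mm (distance of any of bottle, carton, gearmotor, tape, screwdriver, can, bearing from where it was at the start of the episode above 0.03 m).
It also fails if it takes over 72 s, if anything falls off the work surface, if the arm or the gripper's body presses on something with over 40 N, if the wrist force passes 120 N, or if a joint passes its speed limit or range.

ROBOT

A 6-joint arm with a two-finger parallel gripper is mounted at the origin on the work surface. World frame = base frame: x ahead of the robot, y to its left, z up, the work surface at z = 0. Lengths are in m, angles in rad, forces in N, time in s.
With the tool pointing down it reaches from about 0.35 to 0.975 m from the base axis. Payload 4.9 kg.
Tool frame: the origin (TCP) lies midway between the tips of the shut fingers; the grasp point (between the pads) lies 19 mm behind it (ctrl.hold_point_z is the distance from the TCP to the grasp point, in m); z points along the fingers, y is the line along which they close (so a half turn about z gives the same grasp; the last joint's range is limited). The gripper opens to 85 mm and grips with 20 to 120 N. Pads are 22 mm wide; open, the fingers measure 114 mm over their backs; the gripper's body (76 mm by 85 mm) begins 54 mm behind the grasp point. The pads swing forward as they close: fully open they stand 13 mm farther back than shut.
Start: joints at [1.09, 0.053, 1.613, -0, 1.476, -0.119], TCP at [0.221, 0.585, 0.231] pointing down, gripper open.
Joint ranges: [-3.01, 3.01], [-1.01, 2.22], [0.06, 2.58], [-1.02, 4.17], [0.09, 2.62], [-3.14, 3.14]. Speed limits (rad/s): [2.57, 2.57, 3.14, 3.14, 3.14, 3.14].

INTERFACE

Orientations are given as a rotation vector (axis times angle).
In Python, from station import status, viewer, finish_job, ctrl gives the robot as it stands.
- The arm moves only by the shell command python3 -m jog 'ROWS' [FORCE]. ROWS is JSON, a list of rows, each a list of 7 numbers: the turn, a rotation vector about the tool's x, y, z each as a share of 5 degrees, from -1 to 1, then the shift along the tool's x, y, z each as a share of 30 mm, from -1 to 1, then the opening, from -1 (shut) to 1 (fully open). A call has 1 to 5 rows; each row shifts and turns the commanded pose from where the row before left it, along the tool's axes as they then stand; what a row does not reach is not made up. A row lasts 1/8 s, in which the tool goes at most 62.5 mm and 10.7 degrees, less where a joint would pass 70% of its speed; a pose out of reach is approached as far as the arm can. A call with a number of a shift or a turn outside -1 to 1 is refused whole. A call with a gripper value outside its range is refused whole. The fingers move at their own pace and stop on an object; FORCE is the grip in N (left out, the last holds). Time passes only in rows, so rows that do not move let the fingers close. It gives the time, the measured TCP pose, the force, the opening and the grip force at its end, in the units of the state.
- status.get_obs(): the state, without advancing time (a new reading comes with each control period).
- viewer.get_image(name): name is "scene" or "top"; returns a dict with "img" (420x560x3 uint8, red, green, blue), "fovy" (degrees; the focal length in pixels is half the picture's height over the tangent of half this angle, whatever the lens; pixels are square), "cx", "cy" (the principal point, pixels), "rvec" (rotation vector, rad) and "tvec" (3), from world to camera coordinates, as OpenCV has them. Camera axes: x right, y down, z forward; pixel columns grow to the right and rows downward; lengths in m; the calibration is good to about 2 mm. A picture is of the moment at which its call begins. There is no depth.
- finish_job(): hands the job in; it is judged then, once.
The state is a dict: "t": time; "q": joint angles; "dq": joint speeds; "effort": joint torques, N m; "tool_pos": TCP position; "tool_rot": TCP orientation; "contact_force": force on the tool from outside, world axes, zero at the start; "wrist_torque": the same for the moment, N m; "opening": finger opening in m; "grip_force": force on a finger pad.
Only numpy, scipy, OpenCV 4.12 (cv2) and the standard library are available. Lean on these libraries where they do the work, as an engineer would, in place of code of your own. Each camera call takes 0.05 s, during which the arm holds its last target. There are 200 camera calls.

## Working session

There is one attempt and no reset: what is moved stays moved. The work goes in short steps, Python scripts to look and compute and a shell command to move; the robot and the scene stay as the last step left them, time stands still between calls to the robot, and variables do not carry over. Pictures are saved under pics/ and viewed, at most 10 in all, crops included, and the job is handed in when it is done.

```bash
ls; mkdir -p pics
cat > h.py <<'E'
import numpy as np,cv2
from station import status,viewer,ctrl
def snap(n,f=None):
    d=viewer.get_image(n)
    if f: cv2.imwrite('pics/'+f,d['img'][:,:,::-1])
    return d
def cam(d):
    h,w=d['img'].shape[:2]; f=h/2/np.tan(np.radians(d['fovy'])/2)
    K=np.array([[f,0,d['cx']],[0,f,d['cy']],[0,0,1]]); R=cv2.Rodrigues(np.array(d['rvec'],float))[0]
    return K,R,np.array(d['tvec'],float)
def ray(d,p,z):
    K,R,t=cam(d); c=-R.T@t; v=R.T@np.linalg.inv(K)@np.array([p[0],p[1],1.]); return c+v*(z-c[2])/v[2]
def proj(d,P):
    K,R,t=cam(d); q=K@(R@np.array(P)+t); return q[:2]/q[2]
E
python3 - <<'E'
from h import *
for n in ('scene','top'):
    d=snap(n,n+'0.png'); K,R,t=cam(d); print(n,(-R.T@t).round(3),K[0,0].round(1),d['cx'],d['cy'],[k for k in d])
a=cv2.imread('pics/scene0.png');b=cv2.imread('pics/top0.png')
o=status.get_obs();print(o['t'],o['tool_pos'],o['tool_rot'],o['opening'],ctrl.hold_point_z)
E
```

```text
pics
scene [1.013 0.819 1.021] 462.6 288.00873606391156 212.01214828294945 ['img', 'fovy', 'cx', 'cy', 'rvec', 'tvec']
top [ 0.425 -0.092  1.251] 445.6 279.67501206772533 206.04558524951096 ['img', 'fovy', 'cx', 'cy', 'rvec', 'tvec']
0.1 [0.22095384 0.58403444 0.23017218] [-5.65110044e-01 -3.08977103e+00  2.80494155e-03] 0.08519769485439574 0.0187
```

View pics/scene0.png

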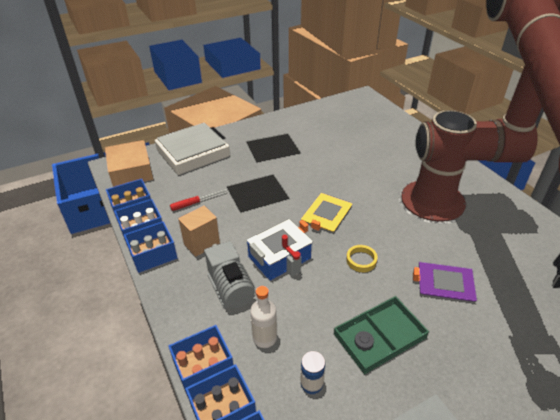

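View pics/top0.png

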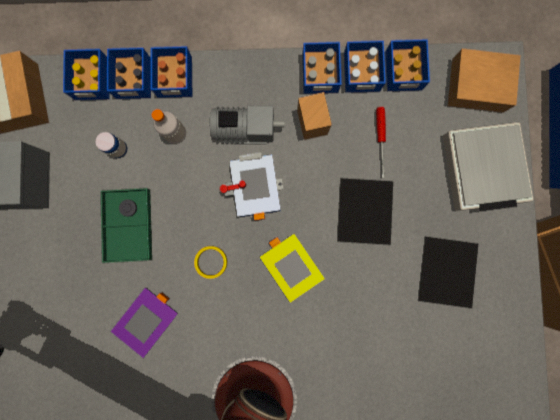

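The top view has +x up and +y to the left. These could be confused with what I want:

- **Lid:** white lid on the tub (257,185), yellow (292,267), purple (145,322). The description says white.
- **Mat:** (366,210) or (448,272). (366,210) is further left, so I take that one.
- **Tray:** only the green one (127,225), with the bearing in its upper half, so the lower half is free.

Next is a close crop to check the choice.

Run:
```python
from h import *
d=snap('top');im=d['img'];s=snap('scene')['img']
a=cv2.resize(im[140:230,210:300],(540,540),interpolation=cv2.INTER_CUBIC)
cv2.imwrite('pics/c1.png',a[:,:,::-1])
hsv=cv2.cvtColor(im,cv2.COLOR_RGB2HSV)
def big(m,z,name,roi):
    k=np.zeros_like(m);x0,y0,x1,y1=roi;k[y0:y1,x0:x1]=m[y0:y1,x0:x1]
    c=max(cv2.findContours(k,cv2.RETR_EXTERNAL,cv2.CHAIN_APPROX_NONE)[0],key=cv2.contourArea)
    w=np.array([ray(d,p,z)[:2] for p in c[:,0]+0.0],np.float32)
    r=cv2.minAreaRect(w);print(name,cv2.contourArea(c),cv2.minAreaRect(c),'W',np.round(r[0],4),np.round(r[1],4),round(r[2],2))
    return c,r
R=cv2.inRange
big(R(hsv,(0,0,185),(180,50,255)),.070,'lid',(225,145,290,218))
big(R(hsv,(0,0,0),(180,255,60)),.004,'mat',(330,170,400,250))
big(R(hsv,(60,80,20),(95,255,255)),.030,'tray',(90,180,160,270))
big(R(hsv,(8,150,120),(18,255,255)),.093,'tab',(245,205,270,225))
red=R(hsv,(0,150,100),(6,255,255))|R(hsv,(174,150,100),(180,255,255))
big(red,.081,'lever',(212,170,255,200))
```

```text
lid 1270.0 ((254.510009765625, 185.07000732421875), (55.154327392578125, 42.850669860839844), 81.8698959350586) W [ 0.5812 -0.0171] [0.1482 0.1144] 7.15
mat 3205.5 ((365.04742431640625, 211.0523681640625), (52.83399963378906, 63.420772552490234), 2.862405300140381) W [ 0.509  -0.3211] [0.1474 0.1773] 85.04
tray 3339.0 ((125.5440673828125, 224.9987030029297), (71.4690933227539, 49.12581253051758), 88.31531524658203) W [0.4851 0.342 ] [0.1962 0.1348] 1.65
tab 51.5 ((259.0, 216.0), (6.0, 10.0), 90.0) W [ 0.4964 -0.0287] [0.0261 0.0157] 88.75
lever 107.5 ((232.51922607421875, 186.59617614746094), (7.648529052734375, 25.8873291015625), 78.69007110595703) W [0.5769 0.0404] [0.0204 0.0685] 9.92
```

View pics/c1.png

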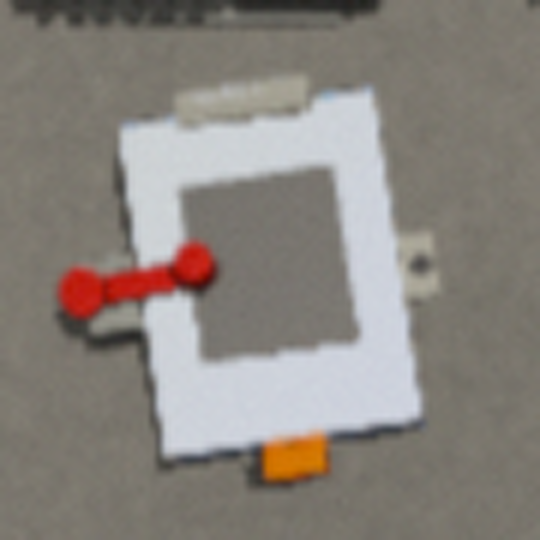

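The crop confirms the white lid: orange tab at the bottom (crop 295,457), keeper at the top (243,100), lever hub (82,293) and knob (194,263). Now I work out the tub frame and the lever-push poses.

```bash
cat >> h.py <<'E'
from scipy.spatial.transform import Rotation as Ro
YAW=np.radians(7.3); TUB=np.array([.5827,-.0169,0]); RT=Ro.from_euler('z',YAW)
def tub(x,y,z): return TUB+RT.apply([x,y,z])
def down(yaw,flip): # tool z down, tool x along world yaw (+pi if flip)
    return Ro.from_euler('z',yaw+(np.pi if flip else 0))*Ro.from_euler('x',np.pi)
def plan(pts,Rt,P=None,R=None):
    o=status.get_obs(); R=R or Ro.from_rotvec(o['tool_rot']); P=o['tool_pos'] if P is None else P
    r=(R.inv()*Rt).as_rotvec(); print('turn',np.round(r/np.radians(5),2))
    for p in pts:
        print(' shift',np.round(Rt.inv().apply(np.array(p)-P)/.03,2),'to',np.round(p,3)); P=np.array(p)
E
python3 - <<'E'
from h import *
d=snap('top')
h=ray(d,(223.7,188.8),.083);k=ray(d,(242.3,183.8),.093)
i=lambda p:RT.inv().apply(p-TUB)
print('hub,knob in tub',i(h).round(4),i(k).round(4))
for f in (0,1):
    plan([tub(-.04,.03,.15),tub(-.04,.03,.076),tub(.02,.03,.076),tub(.04,.06,.076),tub(.04,.06,.15)],down(YAW,f))
E
```

```text
hub,knob in tub [-0.001   0.0813  0.083 ] [0.0032 0.03   0.093 ]
turn [-1.000e-02  1.000e-02  3.039e+01]
 shift [ 8.08 20.41  2.69] to [0.539 0.008 0.15 ]
 shift [ 0.   -0.    2.47] to [0.539 0.008 0.076]
 shift [2. 0. 0.] to [0.599 0.015 0.076]
 shift [ 0.67 -1.   -0.  ] to [0.615 0.048 0.076]
 shift [ 0.    0.   -2.47] to [0.615 0.048 0.15 ]
turn [-0.01 -0.   -5.61]
 shift [ -8.08 -20.41   2.69] to [0.539 0.008 0.15 ]
 shift [ 0.   -0.    2.47] to [0.539 0.008 0.076]
 shift [-2.  0.  0.] to [0.599 0.015 0.076]
 shift [-0.67  1.    0.  ] to [0.615 0.048 0.076]
 shift [ 0.    0.   -2.47] to [0.615 0.048 0.15 ]
```

```bash
python3 -m jog '[[0,0,-1,0,0,0,-1],[0,0,-1,0,0,0,-1],[0,0,-1,0,0,0,-1],[0,0,-1,0,0,0,-1],[0,0,-1,0,0,0,-1]]' 60
python3 -m jog '[[0,0,-0.6,0,0,0,-1],[0,0,0,-0.4,-1,0.2,-1],[0,0,0,-0.4,-1,0.2,-1],[0,0,0,-0.4,-1,0.2,-1],[0,0,0,-0.4,-1,0.2,-1]]' >/dev/null
python3 -m jog '[[0,0,0,-0.4,-1,0.2,-1],[0,0,0,-0.4,-1,0.2,-1],[0,0,0,-0.4,-1,0.2,-1],[0,0,0,-0.4,-1,0.2,-1],[0,0,0,-0.4,-1,0.2,-1]]' >/dev/null
python3 -m jog '[[0,0,0,-0.4,-1,0.2,-1],[0,0,0,-0.4,-1,0.2,-1],[0,0,0,-0.4,-1,0.2,-1],[0,0,0,-0.4,-1,0,-1],[0,0,0,-0.4,-1,0,-1]]' >/dev/null
python3 -m jog '[[0,0,0,-0.4,-1,0,-1],[0,0,0,-0.4,-1,0,-1],[0,0,0,-0.4,-1,0,-1],[0,0,0,-0.4,-1,0,-1],[0,0,0,-0.4,-1,0,-1]]' >/dev/null
python3 -m jog '[[0,0,0,0,-0.4,0,-1],[0,0,0,0,0,0,-1]]'
python3 - <<'E'
from h import *
plan([tub(-.04,.03,.15),tub(-.04,.03,.076)],down(YAW,1))
print(status.get_obs()['q'])
E
```

```text
t: 0.88
tool_pos: [0.2212, 0.5844, 0.2311]
tool_rot: [0.122, -3.139, 0.0]
contact_force: [1.1, -1.0, -0.2]
opening: 0.0
grip_force: 0.0
t: 3.62
tool_pos: [0.5207, 0.0358, 0.1591]
tool_rot: [0.197, -3.135, -0.001]
contact_force: [-0.3, 0.1, 1.2]
opening: 0.0001
grip_force: 0.0
turn [ 0.01 -0.01 -0.02]
 shift [-0.49 -1.01  0.3 ] to [0.539 0.008 0.15 ]
 shift [ 0.   -0.    2.47] to [0.539 0.008 0.076]
[-7.40828630e-02 -1.39772969e-01  1.92207387e+00  3.24107638e-04
  1.35994119e+00 -1.77071836e+00]
```

```bash
python3 -m jog '[[0,0,0,-0.5,-1,0,-1],[0,0,0,0,0,1,-1],[0,0,0,0,0,1,-1],[0,0,0,0,0,0.77,-1],[0,0,0,0,0,0,-1]]'
python3 -m jog '[[0,0,0,-0.5,0,0,-1],[0,0,0,-0.5,0,0,-1],[0,0,0,-0.5,0,0,-1],[0,0,0,-0.5,0,0,-1],[0,0,0,0,0,0,-1]]'
python3 -m jog '[[0,0,0,-0.2,0.3,0,-1],[0,0,0,-0.2,0.3,0,-1],[0,0,0,-0.27,0.4,0,-1],[0,0,0,0,0,0,-1]]'
python3 - <<'E'
from h import *
d=snap('top');a=cv2.resize(d['img'][130:240,190:330],(700,550));cv2.imwrite('pics/c2.png',a[:,:,::-1])
E
```

```text
t: 4.25
tool_pos: [0.5374, 0.0095, 0.0739]
tool_rot: [0.201, -3.13, -0.002]
contact_force: [0.2, 0.2, 0.3]
opening: -0.0002
grip_force: 0.0
t: 4.88
tool_pos: [0.6008, 0.0157, 0.0764]
tool_rot: [-0.199, 3.134, -0.001]
contact_force: [-0.8, -0.3, 0.4]
opening: -0.0001
grip_force: 0.0
t: 5.38
tool_pos: [0.6125, 0.0496, 0.0751]
tool_rot: [0.202, -3.127, -0.001]
contact_force: [-6.9, -3.2, 1.6]
opening: 0.0
grip_force: 3.2
```

View pics/c2.png

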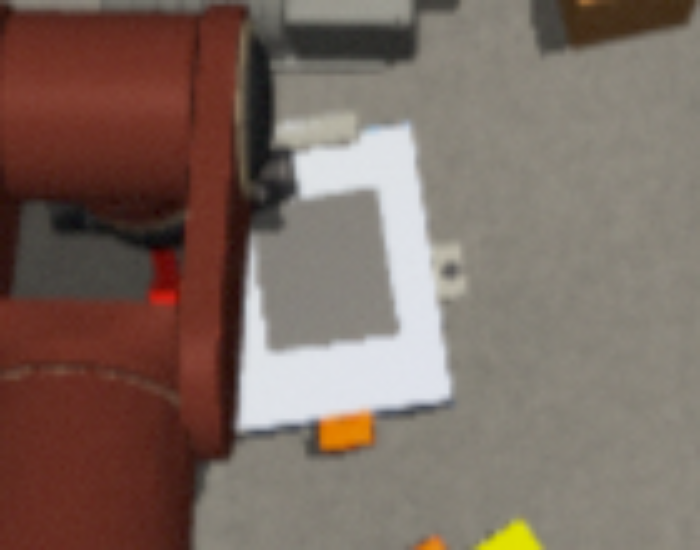

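The arm hides most of the lever, but the visible part (crop 165,275) appears to point along +x. I back off, rise and move to the tab, then measure the lever.

```bash
python3 -m jog '[[0,0,0,0,-0.4,0,-1],[0,0,0,0,0,-1,-1],[0,0,0,0,0,-1,-1],[0,0,0,1,-0.4,-0.2,1],[0,0,0,1,-0.4,0,1]]' >/dev/null
python3 -m jog '[[0,0,0,1,-0.4,0,1],[0,0,0,1,-0.3,0,1],[0,0,0,0.5,0,0,1],[0,0,0,0,0,0,1]]'
python3 - <<'E'
from h import *
o=status.get_obs();d=snap('top');s=snap('scene');im=d['img']
for n,dd,zz in (('top',d,.08),('scene',s,.08)):
    hsv=cv2.cvtColor(dd['img'],cv2.COLOR_RGB2HSV)
    m=(cv2.inRange(hsv,(0,150,90),(6,255,255))|cv2.inRange(hsv,(174,150,90),(180,255,255)))
    K=np.zeros_like(m);c=proj(dd,tub(.026,.082,.08)).astype(int);K[c[1]-25:c[1]+25,c[0]-25:c[0]+25]=255
    ys,xs=np.nonzero(m&K);w=np.array([RT.inv().apply(ray(dd,p,zz)-TUB)[:2] for p in zip(xs,ys)])
    print(n,len(xs),cv2.minAreaRect(w.astype(np.float32)),w.min(0),w.max(0))
plan([tub(-.0895,0,.14),tub(-.0895,0,.063)],down(YAW,1))
a=cv2.resize(im[130:240,190:330],(560,440));b=cv2.resize(s['img'][200:310,220:360],(560,440));cv2.imwrite('pics/c3.png',cv2.resize(np.vstack([a,b]),(382,600))[:,:,::-1])
E
```

```text
t: 6.55
tool_pos: [0.4887, -0.0258, 0.1426]
tool_rot: [-0.198, 3.134, -0.0]
contact_force: [0.3, -0.2, -0.2]
opening: 0.0852
grip_force: 0.0
top 439 ((0.010749220848083496, 0.06134822964668274), (0.08203871548175812, 0.09887633472681046), 81.23747253417969) [-0.04436079  0.0248645 ] [0.06523527 0.10938653]
scene 143 ((0.024929704144597054, 0.08449108898639679), (0.040407419204711914, 0.06405381113290787), 68.37398529052734) [-0.00996387  0.05707506] [0.06037591 0.09675276]
turn [-0.    0.02 -0.01]
 shift [-0.13 -0.11  0.09] to [ 0.494 -0.028  0.14 ]
 shift [ 0.   -0.    2.57] to [ 0.494 -0.028  0.063]
```

View pics/c3.png

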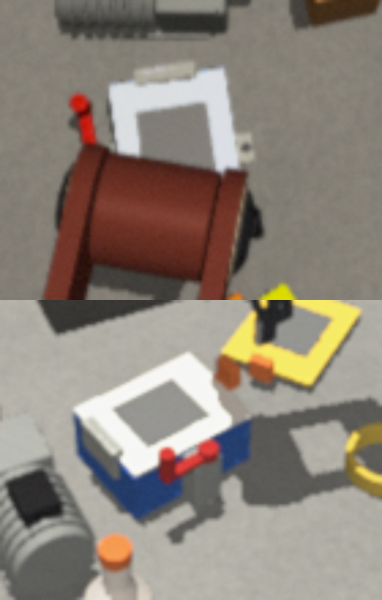

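The lever now lies along the outside of the tub, with its knob at crop (80,103), and the lid is still seated. I check its angle, then grip the tab.

```bash
python3 - <<'E'
from h import *
d=snap('top');k=RT.inv().apply(ray(d,(219.3,167.7),.093)-TUB)-[0,.082,0];print(k,np.arctan2(k[0],-k[1]))
E
python3 -m jog '[[0,0,0,-0.13,-0.11,0.1,1],[0,0,0,0,0,1,1],[0,0,0,0,0,1,1],[0,0,0,0,0,0.55,1],[0,0,0,0,0,0,1]]'
python3 -m jog '[[0,0,0,0,0,0,-1],[0,0,0,0,0,0,-1],[0,0,0,0,0,0,-1],[0,0,0,0,0,0,-1],[0,0,0,0,0,0,-1]]' 90
```

```text
[0.05463485 0.0017177  0.093     ] 1.6022256061471605
t: 7.32
tool_pos: [0.4922, -0.0281, 0.0613]
tool_rot: [0.199, -3.132, -0.001]
contact_force: [-0.2, -0.4, 0.0]
opening: 0.0854
grip_force: 0.0
t: 7.95
tool_pos: [0.4937, -0.0286, 0.0639]
tool_rot: [-0.199, 3.134, -0.001]
contact_force: [-2.7, -0.1, 7.5]
opening: 0.0265
grip_force: 88.8
```

```bash
python3 -m jog '[[0,0.5,0,0,0,-0.24,-1],[0,0.5,0,0,0,-0.24,-1],[0,0.5,0,0,0,-0.24,-1],[0,0.5,0,0,0,-0.24,-1],[0,0,0,0,0,0,-1]]'
python3 -m jog '[[0,0.5,0,0,0,-0.24,-1],[0,0.5,0,0,0,-0.24,-1],[0,0,0,0,0,0,-1],[0,0,0,0,0,0,-1]]'
python3 - <<'E'
from h import *
s=snap('scene');b=cv2.resize(s['img'][190:310,220:360],(700,600));cv2.imwrite('pics/c4.png',b[:,:,::-1])
for n,P in (('rear',(.0735,0,.065)),('keep',(.0675,0,.078))): q=proj(s,tub(*P));print(n,(q-[220,190])*5)
E
```

```text
t: 8.57
tool_pos: [0.4957, -0.0281, 0.0915]
tool_rot: [0.188, -2.963, 0.017]
contact_force: [1.4, 0.3, 0.9]
opening: 0.0266
grip_force: 88.4
t: 9.07
tool_pos: [0.4976, -0.0276, 0.1051]
tool_rot: [0.183, -2.876, 0.024]
contact_force: [1.8, 0.4, -0.4]
opening: 0.0265
grip_force: 88.5
rear [187.40716413 309.02101813]
keep [195.37449559 288.53895997]
```

View pics/c4.png

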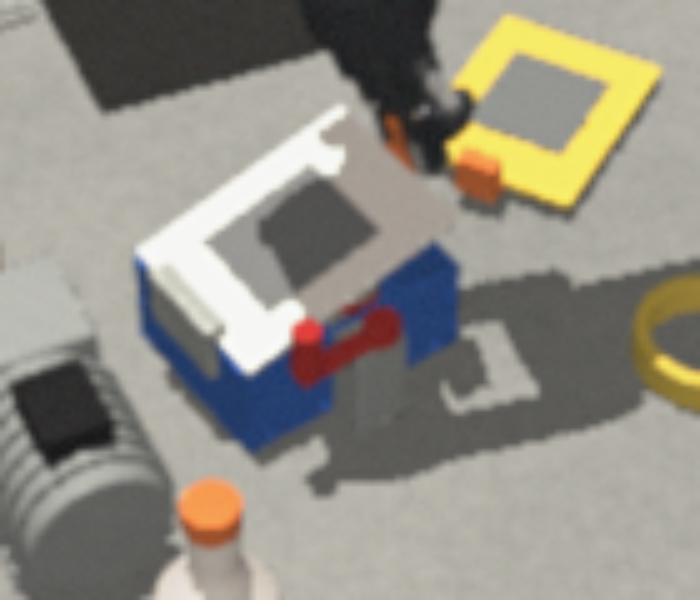

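The lid is tipped about 0.26 rad with its far edge (175,290) still under the keeper. Now I draw it out, lift and level it.

```bash
python3 -m jog '[[0,0,0,0.4,0,0.1,-1],[0,0,0,0.4,0,0.1,-1],[0,0,0,0,0,0,-1],[0,0,0,0.13,0,-0.48,-1],[0,0,0,0.26,0,-0.97,-1]]'
python3 -m jog '[[0,0,0,0.26,0,-0.97,-1],[0,0,0,0.13,0,-0.48,-1],[0,-1,0,0,0,0,-1],[0,-1,0,0,0,0,-1],[0,-1,0,0,0,0,-1]]'
python3 -m jog '[[0,0,0,0,0,0,-1]]'
python3 - <<'E'
from h import *
g=RT.inv().apply(np.array([.4937,-.0286,.0639])-TUB)-[0,0,.055];print(g)
my=np.radians(-5);M=np.array([.509,-.321,.004])
T=M+Ro.from_euler('z',my).apply(g)
plan([T+[0,0,.15],T+[0,0,.02],T],down(my,1))
s=snap('scene');b=cv2.resize(s['img'][130:310,190:400],(700,600));cv2.imwrite('pics/c5.png',b[:,:,::-1])
E
```

```text
t: 9.75
tool_pos: [0.4717, -0.0306, 0.1505]
tool_rot: [0.183, -2.871, 0.023]
contact_force: [-0.4, -0.7, -1.8]
opening: 0.0263
grip_force: 88.6
t: 10.38
tool_pos: [0.4727, -0.0308, 0.1958]
tool_rot: [-0.199, 3.134, 0.0]
contact_force: [0.3, 0.2, -1.8]
opening: 0.0267
grip_force: 88.6
t: 10.5
tool_pos: [0.4719, -0.0309, 0.1958]
tool_rot: [0.198, -3.134, -0.0]
contact_force: [-0.1, -0.7, -2.5]
opening: 0.0265
grip_force: 88.6
[-0.08976526 -0.00029641  0.0089    ]
turn [-0.   -0.02  2.45]
 shift [ 0.92 -9.54  1.1 ] to [ 0.42  -0.313  0.163]
 shift [ 0.   -0.    4.33] to [ 0.42  -0.313  0.033]
 shift [ 0.   -0.    0.67] to [ 0.42  -0.313  0.013]
```

View pics/c5.png

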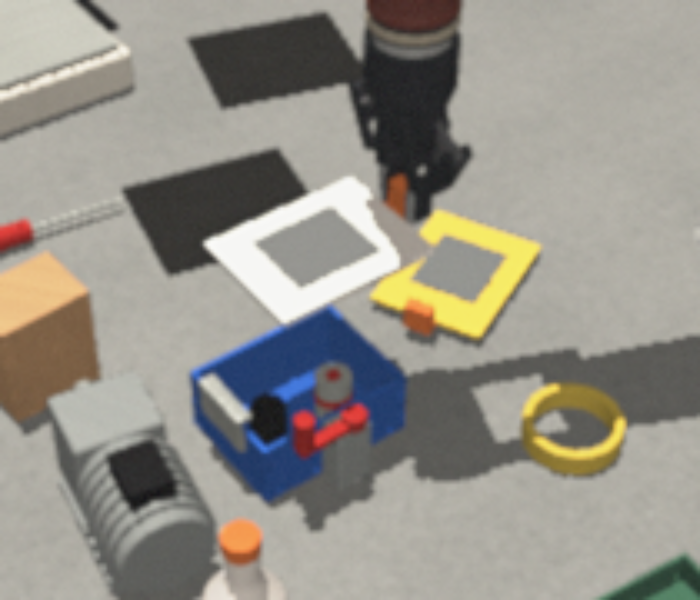

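The lid is held level and clear of the keeper. In the tub, the grey coupling (333,380) is nearer the tab and the black spacer (268,415) is at the far end. Carrying the lid to the mat.

```bash
python3 -m jog '[[0,0,0.8,0,0,0,-1],[0,0,0.8,0,0,0,-1],[0,0,0.85,0,0,0,-1],[0,0,0,0.1,-0.5,0,-1],[0,0,0,0.1,-1,0,-1]]' >/dev/null
python3 -m jog '[[0,0,0,0.1,-1,0,-1],[0,0,0,0.1,-1,0,-1],[0,0,0,0.1,-1,0,-1],[0,0,0,0.1,-1,0,-1],[0,0,0,0.1,-1,0,-1]]' >/dev/null
python3 -m jog '[[0,0,0,0.1,-1,0.1,-1],[0,0,0,0.1,-1,0.5,-1],[0,0,0,0,-0.55,0.5,-1],[0,0,0,0,-0.5,0,-1],[0,0,0,0,0,1,-1]]' >/dev/null
python3 -m jog '[[0,0,0,0,0,1,-1],[0,0,0,0,0,1,-1],[0,0,0,0,0,0.6,-1],[0,0,0,0,0,0.3,-1],[0,0,0,0,0,0,-1]]'
python3 - <<'E'
from h import *
T=np.array([.4203,-.3134,.0129]);plan([T+[0,0,.02],T],down(np.radians(-5),1))
E
```

```text
t: 13.05
tool_pos: [0.4214, -0.314, 0.0461]
tool_rot: [-0.136, -3.139, -0.0]
contact_force: [0.2, -0.1, -1.9]
opening: 0.0261
grip_force: 88.8
turn [ 0.   -0.    0.01]
 shift [0.04 0.02 0.44] to [ 0.42  -0.313  0.033]
 shift [ 0.   -0.    0.67] to [ 0.42  -0.313  0.013]
```

```bash
python3 -m jog '[[0,0,0,0,0,0.3,-1],[0,0,0,0,0,0.3,-1],[0,0,0,0,0,0.3,-1],[0,0,0,0,0,0.1,-1],[0,0,0,0,0,0,-1]]'
python3 -m jog '[[0,0,0,0,0,0.05,-1],[0,0,0,0,0,0.05,-1],[0,0,0,0,0,0,-1]]'
```

```text
t: 13.68
tool_pos: [0.421, -0.3137, 0.0156]
tool_rot: [-0.136, -3.138, -0.001]
contact_force: [1.1, 0.2, -2.3]
opening: 0.0268
grip_force: 88.8
t: 14.05
tool_pos: [0.4215, -0.3142, 0.0133]
tool_rot: [0.136, 3.138, -0.001]
contact_force: [0.2, -0.2, -0.9]
opening: 0.0267
grip_force: 89.0
```

```bash
python3 -m jog '[[0,0,0,0,0,0.06,-1],[0,0,0,0,0,0,-1],[0,0,0,0,0,0,1],[0,0,0,0,0,0,1],[0,0,0,0,0,0,1]]'
python3 -m jog '[[0,0,0,0,0,0,1],[0,0,0,0,0,0,1],[0,0,0,0,0,-0.5,1],[0,0,0,0,0,-1,1],[0,0,0,0,0,-1,1]]'
python3 -m jog '[[0,0,0,0,0,-1,1],[0,0,0,0,0,-1,1],[0,0,0,0,0,-1,1],[0,0,0,0,0,0,1]]'
python3 - <<'E'
from h import *
d=snap('top');im=d['img'];a=cv2.resize(im[130:290,180:420],(800,533));cv2.imwrite('pics/c6.png',a[:,:,::-1])
E
```

```text
t: 14.68
tool_pos: [0.4213, -0.3139, 0.0112]
tool_rot: [0.137, 3.139, -0.0]
contact_force: [-0.6, 1.5, -0.5]
opening: 0.0794
grip_force: 0.0
t: 15.3
tool_pos: [0.4213, -0.314, 0.088]
tool_rot: [0.136, 3.138, -0.001]
contact_force: [0.5, 0.5, -0.2]
opening: 0.0855
grip_force: 0.0
t: 15.8
tool_pos: [0.4228, -0.3154, 0.1806]
tool_rot: [0.136, 3.133, -0.008]
contact_force: [1.1, 0.2, 0.3]
opening: 0.0853
grip_force: 0.0
```

View pics/c6.png

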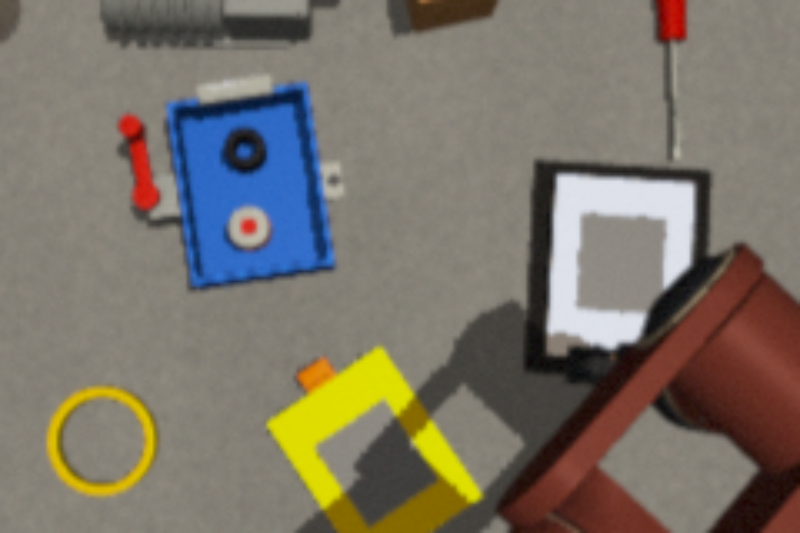

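The lid lies flat inside the mat, around crop (620,262). The coupling with the red top is at (249,228), the spacer at (245,150), and the lever is clear. Now I locate the coupling.

Run:
```python
from h import *
for n in('top','scene'):
    d=snap(n);hsv=cv2.cvtColor(d['img'],cv2.COLOR_RGB2HSV)
    m=cv2.inRange(hsv,(0,120,80),(8,255,255))|cv2.inRange(hsv,(172,120,80),(180,255,255))
    c=proj(d,tub(-.025,0,.049)).astype(int);k=np.zeros_like(m);k[c[1]-9:c[1]+10,c[0]-9:c[0]+10]=1
    ys,xs=np.nonzero(m*k);p=(xs.mean(),ys.mean());w=ray(d,p,.049);print(n,len(xs),p,w.round(4),RT.inv().apply(w-TUB).round(4))
    if n=='top': C=w
C[2]=0
plan([C+[0,0,.16],C+[0,0,.016]],down(YAW,1))
```

```text
top 17 (np.float64(254.11764705882354), np.float64(197.41176470588235)) [ 0.5499 -0.0141  0.049 ] [-0.0321  0.0069  0.049 ]
scene 10 (np.float64(288.7), np.float64(243.6)) [ 0.5552 -0.0072  0.049 ] [-0.026   0.0131  0.049 ]
turn [ 0.01 -0.01 -2.46]
 shift [-5.54  9.35  0.51] to [ 0.55  -0.014  0.16 ]
 shift [ 0.  -0.   4.8] to [ 0.55  -0.014  0.016]
```

```bash
python3 -m jog '[[0,0,-0.8,0,0,0,0.13],[0,0,-0.8,0,0,0,0.13],[0,0,-0.86,0,0,0,0.13],[0,0,0,-0.55,0.9,0,0.13],[0,0,0,-0.55,0.9,0,0.13]]' >/dev/null
python3 -m jog '[[0,0,0,-0.55,0.9,0,0.13],[0,0,0,-0.55,0.9,0,0.13],[0,0,0,-0.55,0.9,0,0.13],[0,0,0,-0.55,0.9,0,0.13],[0,0,0,-0.55,0.9,0,0.13]]' >/dev/null
python3 -m jog '[[0,0,0,-0.55,0.9,0.25,0.13],[0,0,0,-0.55,0.9,0.25,0.13],[0,0,0,-0.5,0.9,0,0.13],[0,0,0,0,0.3,0,0.13],[0,0,0,0,0,0,0.13]]'
python3 - <<'E'
from h import *
C=np.array([.5499,-.0145,0]);plan([C+[0,0,.12],C+[0,0,.016]],down(YAW,1))
E
```

```text
t: 17.82
tool_pos: [0.5469, -0.0162, 0.1601]
tool_rot: [0.202, -3.133, -0.0]
contact_force: [0.7, -0.3, 0.3]
opening: 0.0484
grip_force: 0.0
turn [ 0.   -0.03  0.01]
 shift [-0.11  0.04  1.34] to [ 0.55  -0.014  0.12 ]
 shift [ 0.   -0.    3.47] to [ 0.55  -0.014  0.016]
```

```bash
python3 -m jog '[[0,0,0,-0.1,0.05,1,0.13],[0,0,0,0,0,1,0.13],[0,0,0,0,0,1,0.13],[0,0,0,0,0,0.5,0.13],[0,0,0,0,0,0,0.13]]'
python3 -m jog '[[0,0,0,0,0,0.4,0.13],[0,0,0,0,0,0.4,0.13],[0,0,0,0,0,0.45,0.13],[0,0,0,0,0,0,0.13]]'
python3 -m jog '[[0,0,0,0,0,0,-1],[0,0,0,0,0,0,-1],[0,0,0,0,0,0,-1],[0,0,0,0,0,0,-1]]' 60
```

```text
t: 18.45
tool_pos: [0.5496, -0.015, 0.0551]
tool_rot: [0.199, -3.133, -0.001]
contact_force: [0.3, -0.6, -0.4]
opening: 0.0485
grip_force: 0.0
t: 18.95
tool_pos: [0.5515, -0.0145, 0.0201]
tool_rot: [-0.201, 3.135, 0.0]
contact_force: [-4.1, -0.8, 11.0]
opening: 0.0484
grip_force: 4.6
t: 19.45
tool_pos: [0.5517, -0.0147, 0.0195]
tool_rot: [-0.201, 3.133, -0.001]
contact_force: [-0.2, 0.2, 5.8]
opening: 0.0324
grip_force: 59.4
```

```bash
python3 -m jog '[[0,0,0,0,0,-0.3,-1],[0,0,0,0,0,-0.7,-1],[0,0,0,0,0,-1,-1],[0,0,0,0,0,-1,-1],[0,0,0,0,0,-0.8,-1]]' 80
python3 -m jog '[[0,0,0,0,0,0,-1],[0,0,0,0,0,0,-1]]'
python3 - <<'E'
from h import *
T=np.array([.436,.342,.0195]);plan([T+[0,0,.11],T+[0,0,.01],T],down(np.radians(1.7),1))
s=snap('scene');t=snap('top');b=np.hstack([cv2.resize(s['img'][180:310,220:360],(398,370)),cv2.resize(t['img'][130:240,190:310],(402,370))]);cv2.imwrite('pics/c7.png',b[:,:,::-1])
E
```

```text
t: 20.08
tool_pos: [0.5502, -0.0144, 0.1333]
tool_rot: [0.201, -3.135, -0.0]
contact_force: [0.7, -0.4, -1.6]
opening: 0.0317
grip_force: 79.4
t: 20.32
tool_pos: [0.5496, -0.0143, 0.1311]
tool_rot: [0.2, -3.133, -0.001]
contact_force: [-0.2, -0.5, -1.6]
opening: 0.032
grip_force: 79.4
turn [ 0.01 -0.03  1.12]
 shift [ 3.43 11.98  0.05] to [0.436 0.342 0.13 ]
 shift [ 0.   -0.    3.33] to [0.436 0.342 0.03 ]
 shift [ 0.   -0.    0.33] to [0.436 0.342 0.02 ]
```

View pics/c7.png

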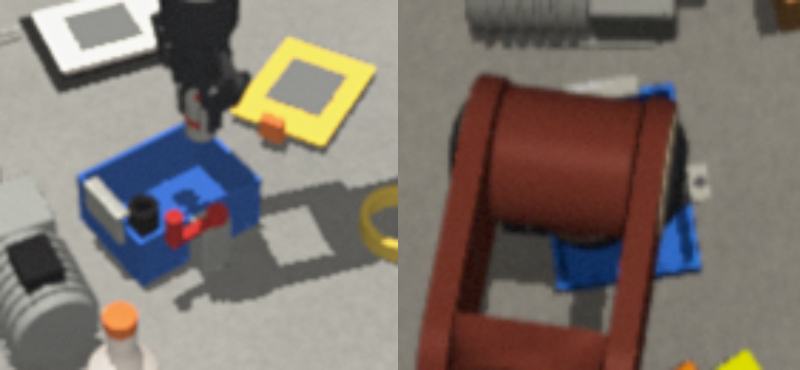

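The coupling is held upright at (198,115) and the spacer is still in the tub. Carrying it to the tray's near half.

```bash
python3 -m jog '[[0,0,1,0,0,0,-1],[0,0,0.1,0,0.5,0,-1],[0,0,0,0.3,1,0,-1],[0,0,0,0.3,1,0,-1],[0,0,0,0.3,1,0,-1]]' >/dev/null
python3 -m jog '[[0,0,0,0.3,1,0,-1],[0,0,0,0.3,1,0,-1],[0,0,0,0.3,1,0,-1],[0,0,0,0.3,1,0,-1],[0,0,0,0.3,1,0,-1]]' >/dev/null
python3 -m jog '[[0,0,0,0.3,1,0,-1],[0,0,0,0.4,1,0,-1],[0,0,0,0.3,1,0,-1],[0,0,0,0,0.5,0,-1],[0,0,0,0,0,0,-1]]'
python3 - <<'E'
from h import *
T=np.array([.436,.342,.0185]);plan([T+[0,0,.02],T],down(np.radians(1.7),1))
E
```

```text
t: 22.3
tool_pos: [0.4368, 0.3427, 0.1323]
tool_rot: [0.053, -3.141, 0.001]
contact_force: [0.0, 0.3, -2.6]
opening: 0.0326
grip_force: 79.6
turn [-0.01 -0.01  0.05]
 shift [ 0.03 -0.02  3.13] to [0.436 0.342 0.038]
 shift [ 0.   -0.    0.67] to [0.436 0.342 0.018]
```

```bash
python3 -m jog '[[0,0,0,0,0,0.8,-1],[0,0,0,0,0,1,-1],[0,0,0,0,0,0.9,-1],[0,0,0,0,0,0.4,-1],[0,0,0,0,0,0.2,-1]]'
python3 -m jog '[[0,0,0,0,0,0.2,-1],[0,0,0,0,0,0.1,-1],[0,0,0,0,0,0,-1]]'
python3 -m jog '[[0,0,0,0,0,0.08,-1],[0,0,0,0,0,0.07,-1],[0,0,0,0,0,0,-1]]'
```

```text
t: 22.92
tool_pos: [0.4373, 0.3415, 0.0333]
tool_rot: [0.049, -3.141, 0.001]
contact_force: [0.5, 0.4, -1.1]
opening: 0.0319
grip_force: 79.6
t: 23.3
tool_pos: [0.4373, 0.3422, 0.025]
tool_rot: [-0.05, 3.141, 0.0]
contact_force: [-0.6, -0.3, -2.4]
opening: 0.0323
grip_force: 79.6
t: 23.68
tool_pos: [0.4369, 0.342, 0.02]
tool_rot: [0.05, -3.141, 0.0]
contact_force: [-0.9, 0.1, -1.5]
opening: 0.0324
grip_force: 79.6
```

Still hanging (−1.5 to −2.4 N), so I step down the last millimetres until it touches.

```bash
python3 -m jog '[[0,0,0,0,0,0.04,-1],[0,0,0,0,0,0,-1]]'; python3 -m jog '[[0,0,0,0,0,0.03,-1],[0,0,0,0,0,0,-1]]'; python3 -m jog '[[0,0,0,0,0,0.03,-1],[0,0,0,0,0,0,-1]]'
```

```text
t: 23.92
tool_pos: [0.4371, 0.342, 0.0189]
tool_rot: [0.05, -3.141, 0.0]
contact_force: [0.2, 0.8, -2.2]
opening: 0.0321
grip_force: 79.6
t: 24.18
tool_pos: [0.4372, 0.3421, 0.0186]
tool_rot: [-0.05, 3.141, -0.0]
contact_force: [-2.4, -0.5, 2.9]
opening: 0.0321
grip_force: 79.9
t: 24.42
tool_pos: [0.4373, 0.3422, 0.0186]
tool_rot: [0.05, -3.141, 0.001]
contact_force: [-4.3, -2.7, 8.7]
opening: 0.0322
grip_force: 80.5
```

It has touched down. Releasing and retreating.

```bash
python3 -m jog '[[0,0,0,0,0,-0.04,-1],[0,0,0,0,0,0,0.4],[0,0,0,0,0,0,0.4],[0,0,0,0,0,0,0.4],[0,0,0,0,0,0,0.4]]'
python3 -m jog '[[0,0,0,0,0,-0.3,0.4],[0,0,0,0,0,-0.7,0.4],[0,0,0,0,0,-1,0.4],[0,0,0,0,0,-1,0.4],[0,0,0,0,0,-1,0.4]]'
python3 -m jog '[[0,0,0,1,0,0,0.4],[0,0,0,1,0,0,0.4],[0,0,0,1,0,0,0.4],[0,0,0,1,0,0,0.4],[0,0,0,0,0,0,0.4]]'
python3 - <<'E'
from h import *
s=snap('scene');t=snap('top');b=np.vstack([cv2.resize(s['img'][120:390,200:500],(600,340)),cv2.resize(t['img'][130:290,80:420],(600,260))]);cv2.imwrite('pics/c8.png',b[:,:,::-1])
E
```

```text
t: 25.05
tool_pos: [0.4371, 0.3421, 0.0184]
tool_rot: [-0.05, 3.141, 0.0]
contact_force: [-0.3, -0.1, 0.5]
opening: 0.06
grip_force: 0.0
t: 25.68
tool_pos: [0.4372, 0.3421, 0.1402]
tool_rot: [-0.05, 3.14, 0.001]
contact_force: [-0.4, 0.3, 0.4]
opening: 0.0599
grip_force: 0.0
t: 26.3
tool_pos: [0.3159, 0.3383, 0.1388]
tool_rot: [-0.053, 3.141, 0.001]
contact_force: [0.0, 0.1, -0.7]
opening: 0.0596
grip_force: 0.0
```

View pics/c8.png

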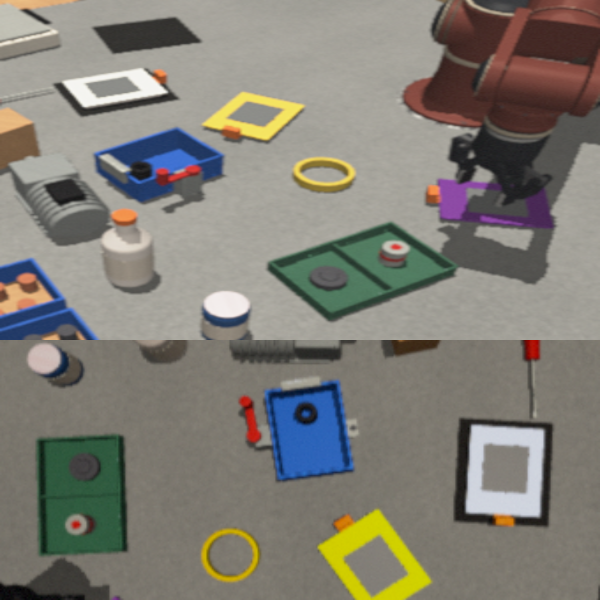

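The coupling stands upright in the empty half of the tray (78,525 in the lower picture) and the lid is flat on the mat (505,468). The lever is off, the spacer is in the tub, and the robot is clear of everything.

```bash
python3 -c "from station import finish_job; print(finish_job())"
```

```text
the job is handed in; nothing more can be done
None
```

I handed the job in at about 26 s (limit 72 s): the last pictures showed the lever off at about 1.60 rad, the lid flat on the mat, the coupling upright in the tray's empty half, the spacer still in the tub and the robot touching nothing; no verdict came back.

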